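# Run a fingertip along the paint pots and close their lids

## Robot

A 6-joint arm with a two-finger parallel gripper is mounted at the origin on the work surface. World frame = base frame: x ahead of the robot, y to its left, z up, the work surface at z = 0. Lengths are in mm, angles in degrees, forces in N, time in s.
With the tool pointing down it reaches from about 350 to 850 mm from the base axis. Payload 8.1 kg.
Tool frame: the origin (TCP) lies on the centre line of the jaws, within the pads' length; the fingertips stand 19 mm ahead of it and the grasp point (between the pads) is the TCP (r.tip_reach is the z of the fingertips in the tool frame, in mm); z points along the fingers, y is the line along which they close (so a half turn about z gives the same grasp; the last joint's range is limited). The gripper opens to 85 mm and grips with 20 to 120 N. Pads are 22 mm wide; open, the fingers measure 114 mm over their backs; the gripper's body (76 mm by 85 mm) begins 54 mm behind the grasp point. The pads swing forward as they close: fully open they stand 13 mm farther back than shut.
Start: joints at [67.758, 7.471, 85.268, -0, 87.261, -4.893], TCP at [178.895, 572.715, 250.292] pointing down, gripper open.
Joint ranges: [-169.43, 169.43], [-51.17, 129.36], [1.28, 143.12], [-76.62, 256.62], [0, 156.53], [-152.29, 152.29]. Speed limits (degrees/s): [136.94, 136.94, 159.86, 180, 180, 180].

## Interface

Orientations are given as [roll, pitch, yaw] about the fixed x, y, z axes, in that order (R = Rz(yaw) Ry(pitch) Rx(roll)).
In Python, from bench import r gives the robot as it stands. The module is installed in compiled form; this text tells all that it offers.
- The arm moves only by the shell command python3 -m handwheel 'ROWS' [FORCE]. ROWS is JSON, a list of rows, each a list of 7 numbers: the shift along the tool's x, y, z in m, then the turn, a rotation vector about the tool's x, y, z in degrees, then the finger opening in m, from 0 to 0.0854. In form: [[tx, ty, tz, ax, ay, az, claw], ...]. A call has 1 to 8 rows; each row shifts and turns the commanded pose from where the row before left it, along the tool's axes as they then stand; what a row does not reach is not made up. A row lasts 1/12 s, in which the tool goes at most 41.7 mm and 7.16 degrees, less where a joint would pass 70% of its speed; a pose out of reach is approached as far as the arm can. A call with a gripper value outside its range is refused whole. The fingers move at their own pace and stop on an object; FORCE is the grip in N (left out, the last holds). Time passes only in rows, so rows that do not move let the fingers close. It gives the time, the measured TCP pose, the force, the opening and the grip force at its end, in the units of the state.
- r.sense(): the state, without advancing time (a new reading comes with each control period).
- r.snapshot(name): name is "scene" or "side" or "wrist"; returns (picture, depth): 384x512x3 uint8, blue, green, red; 384x512 float32, mm along the optical axis (not along the pixel's ray), 0 where there is no reading.
- r.calibration(name): a dict with "vfov" (degrees; the focal length in pixels is half the picture's height over the tangent of half this angle, whatever the lens; pixels are square), "cx", "cy" (the principal point, pixels), "rvec" (rotation vector, rad) and "tvec" (3), from world to camera coordinates, as OpenCV has them; the wrist camera has in their place "tool_from_camera" (4x4, takes a point from camera to tool coordinates, whose origin is the TCP and whose axes are the flange's). Camera axes: x right, y down, z forward; pixel columns grow to the right and rows downward; lengths in mm; the calibration is good to about 2 mm. A picture is of the moment at which its call begins: read the wrist's pose just before it. calibration takes no time and is no camera call.
- r.hand_in(): hands the job in; it is judged then, once.
The state is a dict: "time": time; "joint_pos": joint angles; "qd": joint speeds; "joint_efforts": joint torques, N m; "tool_pos": TCP position; "tcp_rot": TCP orientation; "ft_force": force on the tool from outside, world axes, zero at the start; "wrist_torque": the same for the moment, N m; "finger_gap": finger opening in mm; "grip_force": force on a finger pad.
Only numpy, scipy, OpenCV 4.12 (cv2) and the standard library are available. Lean on these libraries where they do the work, as an engineer would, in place of code of your own. Each camera call takes 0.05 s, during which the arm holds its last target. There are 200 camera calls.

## Task

Close the five flip lids on the rack of paint pots: starting at the end of the row on the lids' hinge side, run your closed fingertips lightly along the row, just above the pots, so that the lids fold fully shut one after another from that first pot to the last. Touch them gently: do not shove, lift or tip the rack, leave the bottle, the cup and the stirring stick alone, and finish with your hand clear.

Things in the scene. Friction and masses are not known exactly. Their poses are not given: they have to be found in the camera images.
- rack: Loose wooden rack, 0.9 kg, board 262 x 70 x 16 mm, with a straight row of five white flip-lid paint pots 34 mm across, 46 mm between centres, rims 50 mm above the table. Origin: centre of the underside; x runs along the row from first pot to last (centres at x = -92, -46, 0, 46, 92 mm), z up. Slides if pushed with about 4 N or more.
- first_pot (a point): Point fixed to the rack: centre of the first pot's lid's top face when shut, 55.5 mm above the table. Every lid is hinged on its pot's side towards the first-pot end (rack -x): the hinge line runs across the row, 20 mm before the pot's centre, 53 mm above the table. A fingertip moving from first to last pushes the lids shut; the other way only pushes them further open.
- last_pot (a point): The same point over the fifth and last pot, 184 mm from the first. A shut lid lies level, its top 55.5 mm above the table.
- lid1 (a joint): Angle of the first pot's lid: 0 = shut flat, 1.57 = upright, 1.95 = at its stop, leaning back. Round white lid 36 mm across, 5 mm thick, with an 8 mm tab on the side away from the hinge (44 mm from hinge to tab's end). Starts open at 1.30 to 1.85. Slightly stiff hinge (about 1 N at the fingertip), no spring or catch: it stays at the angle where it is left. All five are alike.
- lid2 (a joint): The same for the lid of pot 2, counted from the first.
- lid3 (a joint): The same for the lid of pot 3, counted from the first.
- lid4 (a joint): The same for the lid of pot 4, counted from the first.
- lid5 (a joint): The same for the lid of pot 5, counted from the first.
- bottle: Loose grey pigment bottle, 40 mm across, 95 mm high, standing 125 to 145 mm to the rack's +y side. Origin: centre of its underside. To be left alone.
- cup: Loose red mixing cup, 68 mm across, 75 mm high, standing 120 to 140 mm to the rack's -y side. Origin: centre of its underside. To be left alone.
- stick: Loose wooden stirring stick, 150 x 18 x 6 mm, lying beside the rack on its +y side, about along the row. Origin: centre of its underside. To be left alone.

How it is judged:
By the outcome, as a careful person would: the job done as asked, in the order asked, and still so for the second after the job is handed in, with the robot touching nothing.
It also fails if it takes over 45 s, if anything falls off the work surface, if the arm or the gripper's body presses on something with over 40 N, if the wrist force passes 120 N, or if a joint passes its speed limit or range.

## Working session

There is one attempt and no reset: what is moved stays moved. The work goes in short steps, Python scripts to look and compute and a shell command to move; the robot and the scene stay as the last step left them, time stands still between calls to the robot, and variables do not carry over. Pictures are saved under pics/ and viewed, at most 10 in all, crops included, and the job is handed in when it is done.

```bash
mkdir -p pics
cat > h.py <<'E'
import numpy as np,cv2
from bench import r
from scipy.spatial.transform import Rotation as R
def cam(n,s=None):
    c=r.calibration(n); f=192/np.tan(np.radians(c['vfov'])/2)
    if 'rvec' in c:
        Rm=cv2.Rodrigues(np.array(c['rvec'],float))[0]; t=np.array(c['tvec'],float).ravel()
        return f,c['cx'],c['cy'],Rm,t
    T=np.array(c['tool_from_camera']); W=np.eye(4); W[:3,:3]=R.from_euler('xyz',s['tcp_rot'],degrees=True).as_matrix(); W[:3,3]=s['tool_pos']
    M=np.linalg.inv(W@T); return f,c['cx'],c['cy'],M[:3,:3],M[:3,3]
def points(d,c):
    f,cx,cy,Rm,t=c; v,u=np.mgrid[:384,:512]
    p=np.stack([(u-cx)/f*d,(v-cy)/f*d,d],-1); return (p-t)@Rm
E
python3 - <<'E'
from h import *
s=r.sense(); print(s)
for n in ("scene","side"):
    im,d=r.snapshot(n); np.savez('pics/'+n+'.npz',im=im,d=d)
    cv2.imwrite(f'pics/{n}.png',im); print(n,r.calibration(n))
    globals()[n]=im
cv2.imwrite('pics/both.png',cv2.resize(np.vstack([scene,side]),None,fx=.78,fy=.78))
E
```

```text
{'time': 0.0, 'joint_pos': array([ 6.77580973e+01,  7.51651851e+00,  8.53290840e+01,  6.01768252e-04,
        8.72615042e+01, -4.89185681e+00]), 'qd': array([ 0.05910499, -0.01904396, -0.02245067,  0.04455064,  0.03898322,
        0.02079809]), 'joint_efforts': array([-1.41952998e-03, -5.69399714e+01, -5.00551558e+01, -4.97617439e-04,
        1.50327216e-02, -3.68402183e-06]), 'tool_pos': array([178.69332954, 572.23489974, 249.23156684]), 'tcp_rot': array([-1.79893335e+02, -9.73239088e-03,  1.62649916e+02]), 'ft_force': array([ 0.33466766,  0.57506015, -0.72854389]), 'wrist_torque': array([-0.01863761,  0.03614152,  0.01086881]), 'grip_force': 0.0, 'finger_gap': 85.50198111235882}
scene {'vfov': 54.86967483083704, 'cx': 254.50200326747986, 'cy': 195.06744466691916, 'rvec': array([ 2.15338212,  0.88185089, -0.42290547]), 'tvec': array([-421.14142031, -186.46460559,  976.87149066])}
side {'vfov': 55.168542904416476, 'cx': 254.93379120343644, 'cy': 192.71390195367113, 'rvec': array([ 0.54396993, -2.52506951,  1.36367269]), 'tvec': array([523.41836428, 158.69927758, 507.27984737])}
```

View pics/scene.png

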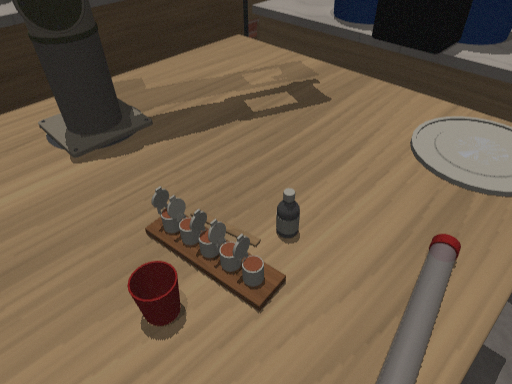

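View pics/side.png

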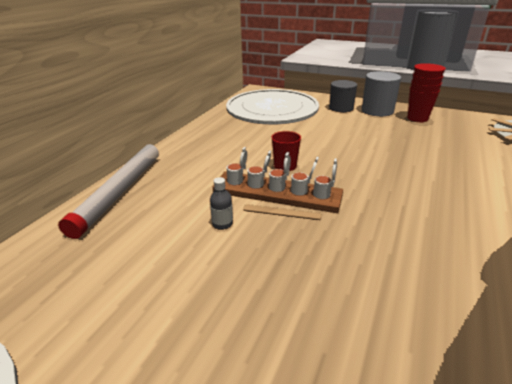

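The scene view shows the rack running from (160,225) near the robot to (265,290), with the lids standing on the robot-side edge of each pot. So the first pot is the upper-left one, at (172,220). The cup is at (157,292), the bottle at (288,215), and the stick lies behind the rack near (235,232). In the side view the first pot is on the right, at (322,187).

Run:
```python
from h import *
rois={'scene':(130,180,310,330),'side':(195,140,355,240)}
for n,(a,b,c,e) in rois.items():
    z=np.load(f'pics/{n}.npz'); im=z['im']; P=points(z['d'],cam(n))
    cv2.imwrite(f'pics/{n}_c.png',cv2.resize(im[b:e,a:c],None,fx=4.4,fy=4 if n=='scene' else 4.4,interpolation=cv2.INTER_CUBIC))
    roi=np.zeros((384,512),bool); roi[b:e,a:c]=1
    hsv=cv2.cvtColor(im,cv2.COLOR_BGR2HSV)
    Z=P[...,2]
    print(n,'table z',np.median(Z[roi]),np.percentile(Z[roi],[5,50,95,99]))
    for lo,hi in((9,24),(70,110)):
        m=roi&(Z>lo)&(Z<hi)
        q=P[m]; print(lo,hi,len(q),cv2.minAreaRect(q[:,:2].astype(np.float32)))
    # paint discs: orange saturated at z 35..56
    m=(roi&(Z>35)&(Z<58)&(hsv[...,1]>110)&(hsv[...,2]>70)).astype(np.uint8)
    k,l,st,ce=cv2.connectedComponentsWithStats(m)
    for i in range(1,k):
        if st[i,4]>12: print(ce[i].round(1),st[i,4],P[l==i].mean(0).round(1))
```

```text
scene table z 0.7226051670718845 [-1.28299589  0.72260517 74.18187321 93.22764786]
9 24 3451 ((587.6278686523438, -96.13836669921875), (272.1609802246094, 214.7967529296875), 35.70336151123047)
70 110 1700 ((598.0902709960938, -86.29994201660156), (243.8450164794922, 216.0824432373047), 40.52096176147461)
[165.1 214.3] 34 [469.3 -91.9  50.5]
[185.3 223.9] 89 [513.3 -81.4  50.3]
[204.7 237. ] 67 [560.1 -77.5  50.4]
[227.4 249. ] 137 [605.5 -68.7  50.4]
[252.3 263.3] 209 [653.5 -61.2  50.4]
side table z 0.4406395582426431 [-1.24872903  0.44063956 65.77752709 92.61848848]
9 24 2015 ((572.4166870117188, -74.52964782714844), (273.952880859375, 209.58180236816406), 36.876895904541016)
70 110 591 ((584.4719848632812, -68.95083618164062), (242.78082275390625, 180.51614379882812), 41.181182861328125)
[285.2 140.6] 42 [ 597.8 -215.2   51.8]
[272.5 150. ] 16 [ 610.8 -169.4   46. ]
[291.8 152.6] 61 [ 565.3 -171.4   47.5]
[234. 166.] 70 [652.5 -62.   50.4]
[255.1 169. ] 74 [607.1 -68.   50.2]
[277.  172.1] 77 [561.3 -73.7  50.2]
[299.4 175.5] 82 [515.6 -78.6  50.1]
[322.9 179.1] 79 [469.4 -83.7  50.1]
```

View pics/scene_c.png

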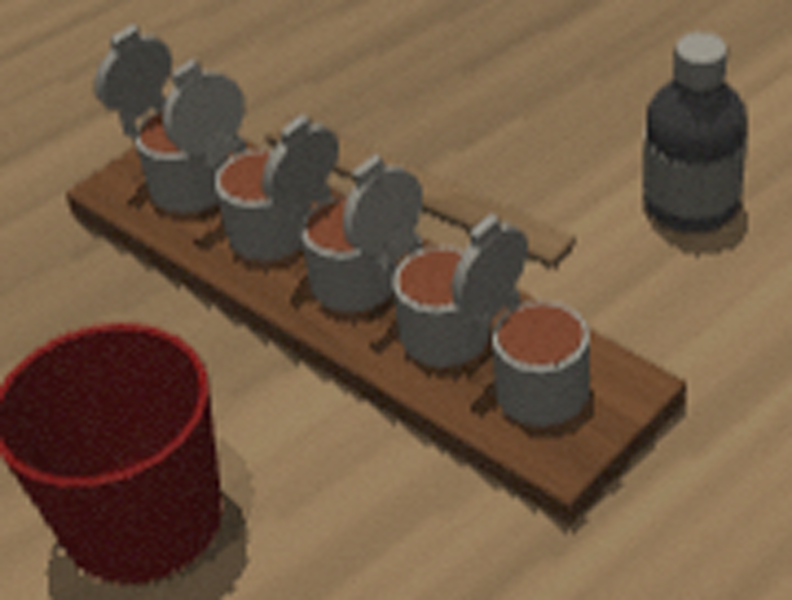

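View pics/side_c.png

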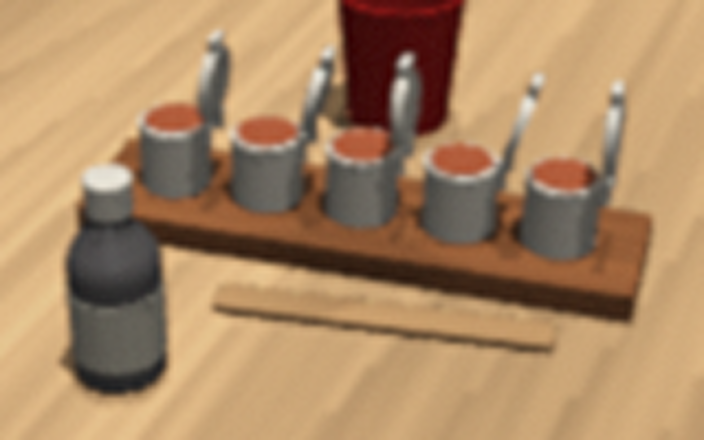

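Both views agree. Pot 1 is at about (469.5,-83.5), pot 5 at about (653,-61.5) and the rims at z = 50, so the rack's yaw is about 6.8°. First I'll turn tool x onto the row and shut the fingers.

```bash
python3 -m handwheel '[[0,0,0,0,0,-6.05,0],[0,0,0,0,0,-6.05,0],[0,0,0,0,0,-6.05,0],[0,0,0,0,0,-6,0],[0,0,0,0,0,0,0],[0,0,0,0,0,0,0],[0,0,0,0,0,0,0]]' 30
python3 - <<'E'
from h import *
s=r.sense();print(s['tool_pos'],s['tcp_rot'],s['finger_gap'],r.tip_reach)
M=R.from_euler('xyz',s['tcp_rot'],degrees=True).as_matrix()
a=np.array([469.5,-83.6]);b=np.array([653,-61.6]);u=(b-a)/np.linalg.norm(b-a);print(np.degrees(np.arctan2(u[1],u[0])))
for w in ([420,400],list(a-53*u)):
    print(w,M.T@(np.r_[w,249]-s['tool_pos']))
E
```

```text
time: 0.68
tool_pos: [178.8, 572.6, 250.0]
tcp_rot: [-180.0, -0.0, -173.4]
ft_force: [-0.2, -0.3, 0.2]
finger_gap: 0.5
grip_force: 0.0
[178.84691868 572.56690775 249.96560211] [-1.79970473e+02 -1.61645864e-02 -1.73400928e+02] 0.4539548032976451 19.0
6.836617209848883
[420, 400] [-219.72404248 -199.13666491    1.00623803]
[np.float64(416.87684937499716), np.float64(-89.9090425817442)] [-160.32071613 -685.440888      1.27361505]
```

```bash
python3 -m handwheel '[[-0.0275,-0.025,0,0,0,-0.24,0],[-0.0275,-0.025,0,0,0,0,0],[-0.0275,-0.025,0,0,0,0,0],[-0.0275,-0.025,0,0,0,0,0],[-0.0275,-0.025,0,0,0,0,0],[-0.0275,-0.025,0,0,0,0,0],[-0.0275,-0.025,0,0,0,0,0],[-0.0275,-0.025,0,0,0,0,0]]'
python3 -m handwheel '[[0.004,-0.03,0,0,0,0,0],[0.004,-0.03,0,0,0,0,0],[0.004,-0.03,0,0,0,0,0],[0.004,-0.03,0,0,0,0,0],[0.004,-0.03,0,0,0,0,0],[0.004,-0.03,0,0,0,0,0],[0.004,-0.03,0,0,0,0,0],[0.004,-0.03,0,0,0,0,0]]'
python3 -m handwheel '[[0.0034,-0.03,0,0,0,0,0],[0.0034,-0.03,0,0,0,0,0],[0.0034,-0.03,0,0,0,0,0],[0.0034,-0.03,0,0,0,0,0],[0.0034,-0.03,0,0,0,0,0],[0.0034,-0.03,0,0,0,0,0],[0.0034,-0.03,0,0,0,0,0],[0,0,0,0,0,0,0]]'
cat >> h.py <<'E'
a=np.array([469.5,-83.6]);b=np.array([653,-61.6]);u=(b-a)/np.linalg.norm(b-a);n=np.array([-u[1],u[0]])
def st():
    s=r.sense();d=s['tool_pos'][:2]-a
    print('t %.2f x from pot1 %.1f y %.1f tip z %.1f'%(s['time'],d@u,d@n,s['tool_pos'][2]-19),'rot',s['tcp_rot'].round(2),'F',s['ft_force'].round(1))
E
python3 -c "from h import *;st()"
```

```text
time: 1.35
tool_pos: [422.9, 399.8, 250.4]
tcp_rot: [180.0, 0.0, -173.1]
ft_force: [-0.1, 1.0, 0.8]
finger_gap: -0.2
grip_force: 0.0
time: 2.02
tool_pos: [419.0, 157.6, 250.3]
tcp_rot: [-180.0, 0.0, -173.1]
ft_force: [1.3, -0.8, -0.3]
finger_gap: -0.1
grip_force: 0.0
time: 2.68
tool_pos: [421.2, -56.7, 250.4]
tcp_rot: [-179.9, -0.0, -173.3]
ft_force: [-0.6, -0.1, -0.0]
finger_gap: -0.2
grip_force: 0.0
t 2.68 x from pot1 -44.7 y 32.5 tip z 231.4 rot [-179.87   -0.   -173.34] F [-0.6 -0.1 -0. ]
```

```bash
python3 -m handwheel '[[0.010,-0.0325,0,0,0,0.15,0],[0,0,0.03,0,0,0,0],[0,0,0.03,0,0,0,0],[0,0,0.03,0,0,0,0],[0,0,0.03,0,0,0,0],[0,0,0.026,0,0,0,0],[0,0,0,0,0,0,0],[0,0,0,0,0,0,0]]' >/dev/null
python3 - <<'E'
from h import *
st()
im,d=r.snapshot('side'); x=cv2.resize(im[60:220,180:380],None,fx=4,fy=3.7,interpolation=cv2.INTER_CUBIC); cv2.imwrite('pics/s2.png',x)
P=points(d,cam('side')); q=P[60:220,180:420].reshape(-1,3)
e=np.c_[(q[:,:2]-a)@u,(q[:,:2]-a)@n,q[:,2]]
# finger: behind lid 1
m=(e[:,0]<-30)&(e[:,0]>-90)&(abs(e[:,1])<30)&(e[:,2]>58)
for lo in range(58,150,8):
    k=e[m&(e[:,2]>=lo)&(e[:,2]<lo+8)]
    if len(k): print(lo,len(k),k.min(0).round(1),k.max(0).round(1))
# lid angles: points above rims
for i in range(5):
    h=46*i-20; k=e[(e[:,0]>h-18)&(e[:,0]<h+22)&(abs(e[:,1])<17)&(e[:,2]>75)&(e[:,2]<99)]
    if len(k): print('lid',i+1,np.degrees(np.arctan2(np.median(k[:,2])-53,np.median(k[:,0])-h)).round(),len(k))
E
```

```text
t 3.35 x from pot1 -55.0 y 5.1 tip z 84.4 rot [ 179.9    -0.19 -173.18] F [ 1.2 -0.4 -0.2]
82 24 [-64.3  10.9  84.3] [-44.6  13.3  89.9]
90 46 [-65.    9.9  90.8] [-43.7  20.6  97.8]
98 49 [-64.4   9.5  98. ] [-43.3  19.9 105.7]
106 50 [-65.   10.2 106.1] [-43.5  20.6 113.7]
114 41 [-64.   10.6 114.3] [-43.   20.  121.4]
122 7 [-66.6  -1.1 122.1] [-48.3  20.5 129. ]
130 3 [-67.5  -1.  130.8] [-66.   29.9 136.1]
138 1 [-65.9  20.9 143. ] [-65.9  20.9 143. ]
146 16 [-70.  -25.2 146.8] [-37.7  22.7 153.7]
lid 1 88.0 51
lid 2 104.0 34
lid 3 89.0 57
lid 4 103.0 48
lid 5 95.0 59
```

View pics/s2.png

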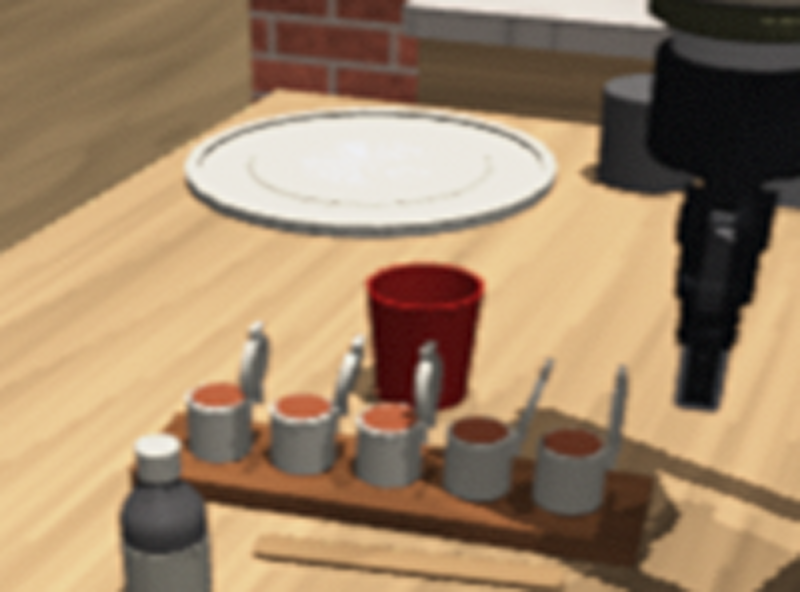

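Lids 1 and 2 stand at about 88° and 104°. The tip is centred over x -65 to -43, as expected. I'll start lid 1, pushing high on the lid and following its arc down.

```bash
python3 -m handwheel '[[-0.011,-0.005,0,0,0,0,0],[-0.006,0,0,0,0,0,0],[-0.005,0,0,0,0,0,0],[-0.006,0,0.001,0,0,0,0],[-0.006,0,0.002,0,0,0,0],[-0.0045,0,0.003,0,0,0,0],[-0.004,0,0.004,0,0,0,0],[0,0,0,0,0,0,0]]'; python3 -c "from h import *;st()"
```

```text
time: 4.07
tool_pos: [458.3, -85.4, 93.3]
tcp_rot: [180.0, -0.1, -173.1]
ft_force: [0.3, 0.8, -0.6]
finger_gap: -0.0
grip_force: 0.0
t 4.07 x from pot1 -11.3 y -0.4 tip z 74.3 rot [ 1.7997e+02 -7.0000e-02 -1.7309e+02] F [ 0.3  0.8 -0.6]
```

```bash
python3 -m handwheel '[[-0.003,0,0.004,0,0,0,0],[-0.002,0,0.004,0,0,0,0],[-0.0005,0,0.004,0,0,0,0],[0,0,0.004,0,0,0,0],[0,0,0.0025,0,0,0,0],[0,0,0,0,0,0,0],[0,0,0,0,0,0,0]]'
python3 - <<'E'
from h import *
st()
im,d=r.snapshot('side'); cv2.imwrite('pics/s3.png',cv2.resize(im[90:210,200:360],None,fx=4.5,fy=4.5,interpolation=cv2.INTER_CUBIC))
E
```

```text
time: 4.65
tool_pos: [463.3, -85.0, 75.5]
tcp_rot: [180.0, -0.1, -173.1]
ft_force: [-0.1, -0.4, -0.6]
finger_gap: -0.2
grip_force: 0.1
t 4.65 x from pot1 -6.3 y -0.7 tip z 56.5 rot [ 1.7999e+02 -5.0000e-02 -1.7311e+02] F [-0.1 -0.4 -0.6]
```

View pics/s3.png

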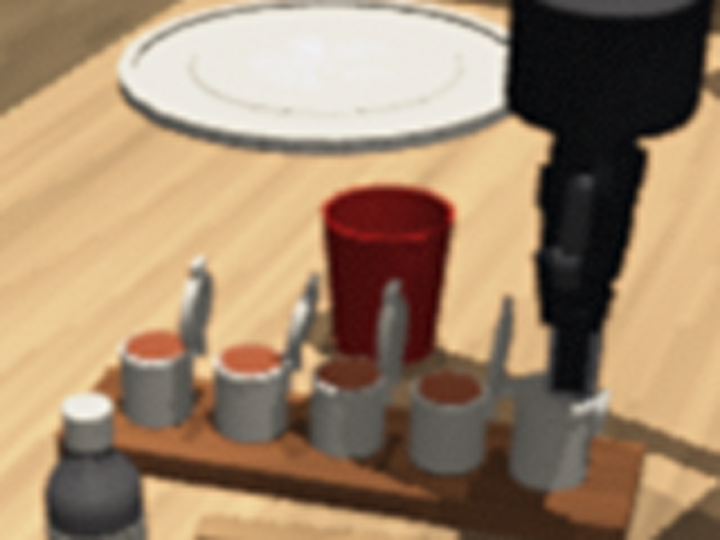

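Lid 1 is down to its last millimetre. I'll press in small steps until the force shows it is seated.

```bash
python3 -m handwheel '[[0,0,0.0005,0,0,0,0],[0,0,0.0005,0,0,0,0],[0,0,0,0,0,0,0]]'; python3 -m handwheel '[[0,0,0.0005,0,0,0,0],[0,0,0,0,0,0,0],[0,0,0,0,0,0,0]]'
```

```text
time: 4.95
tool_pos: [463.4, -85.0, 74.7]
tcp_rot: [180.0, -0.0, -173.1]
ft_force: [-2.4, 1.3, 2.9]
finger_gap: 0.0
grip_force: 1.4
time: 5.2
tool_pos: [463.5, -85.0, 74.5]
tcp_rot: [180.0, -0.0, -173.1]
ft_force: [-4.2, 0.6, 5.9]
finger_gap: 0.0
grip_force: 3.0
```

Seated at TCP z of about 74.5. Next is lid 2: lift, advance and follow the same arc, about 46 mm further along.

```bash
python3 -m handwheel '[[0,0,-0.010,0,0,0,0],[0,0,-0.010,0,0,0,0],[0,0,-0.0095,0,0,0,0],[0,0,0,0,0,0,0],[-0.009,0.0007,0,0,0,0,0],[-0.006,0,0,0,0,0,0],[-0.005,0,0,0,0,0,0],[-0.006,0,0.001,0,0,0,0]]';  python3 -m handwheel '[[-0.006,0,0.002,0,0,0,0],[-0.0045,0,0.003,0,0,0,0],[-0.0045,0,0.004,0,0,0,0],[-0.003,0,0.004,0,0,0,0],[-0.002,0,0.004,0,0,0,0],[0,0,0.004,0,0,0,0],[0,0,0.004,0,0,0,0],[0,0,0,0,0,0,0]]'; python3 -c "from h import *;st()"
```

```text
time: 5.87
tool_pos: [489.9, -81.1, 102.4]
tcp_rot: [180.0, -0.0, -173.1]
ft_force: [-0.6, 0.1, 0.2]
finger_gap: 0.1
grip_force: 0.2
time: 6.53
tool_pos: [508.4, -78.7, 76.5]
tcp_rot: [180.0, -0.1, -173.1]
ft_force: [0.6, -0.2, 0.1]
finger_gap: 0.1
grip_force: 0.0
t 6.53 x from pot1 39.2 y 0.2 tip z 57.5 rot [ 1.7996e+02 -1.0000e-01 -1.7311e+02] F [ 0.6 -0.2  0.1]
```

```bash
python3 -m handwheel '[[0,0,0.0008,0,0,0,0],[0,0,0.0007,0,0,0,0],[0,0,0.0005,0,0,0,0],[0,0,0,0,0,0,0],[0,0,0,0,0,0,0]]'
python3 - <<'E'
from h import *
st()
im,d=r.snapshot('side'); P=points(d,cam('side')); q=P[60:220,180:420].reshape(-1,3)
e=np.c_[(q[:,:2]-a)@u,(q[:,:2]-a)@n,q[:,2]]
for i in range(5):
    h=46*i-20; k=e[(e[:,0]>h-18)&(e[:,0]<h+40)&(abs(e[:,1])<17)&(e[:,2]>65)&(e[:,2]<99)]
    if len(k): print('lid',i+1,np.degrees(np.arctan2(np.median(k[:,2])-53,np.median(k[:,0])-h)).round(),len(k))
hsv=cv2.cvtColor(im,cv2.COLOR_BGR2HSV); Z=P[...,2]
m=((Z>40)&(Z<58)&(hsv[...,1]>110)&(P[...,1]>-110)&(P[...,1]<-40)).astype(np.uint8)
k,l,s_,ce=cv2.connectedComponentsWithStats(m)
for i in range(1,k):
    if s_[i,4]>12: print(s_[i,4],P[l==i].mean(0).round(1))
for i in range(2):
    k=e[(abs(e[:,0]-46*i)<18)&(e[:,1]>0)&(e[:,1]<17)&(e[:,2]>49)&(e[:,2]<64)];print(i+1,len(k),np.percentile(k[:,2],[5,50,95]) if len(k) else '')
E
```

```text
time: 6.95
tool_pos: [509.5, -78.9, 76.0]
tcp_rot: [-180.0, 0.0, -173.1]
ft_force: [0.4, 0.2, 0.0]
finger_gap: 0.4
grip_force: 0.0
t 6.95 x from pot1 40.2 y -0.1 tip z 57.0 rot [-1.7999e+02  2.0000e-02 -1.7311e+02] F [0.4 0.2 0. ]
lid 2 64.0 162
lid 3 88.0 114
lid 4 102.0 60
lid 5 95.0 84
67 [652.2 -62.1  50.3]
75 [607.3 -68.   50.1]
78 [561.2 -74.   50. ]
1 112 [49.48810029 56.05313562 58.28156115]
2 122 [49.44985523 56.0299754  61.82098065]
```

```bash
python3 -m handwheel '[[0,0,0.0005,0,0,0,0],[0,0,0.0005,0,0,0,0],[0,0,0,0,0,0,0],[0,0,0,0,0,0,0]]';python3 -m handwheel '[[0,0,0.0005,0,0,0,0],[0,0,0,0,0,0,0],[0,0,0,0,0,0,0]]'
```

```text
time: 7.33
tool_pos: [509.5, -78.9, 74.9]
tcp_rot: [-180.0, 0.0, -173.1]
ft_force: [1.1, 0.5, 0.4]
finger_gap: 0.1
grip_force: 0.4
time: 7.58
tool_pos: [509.6, -78.9, 74.5]
tcp_rot: [-180.0, 0.0, -173.1]
ft_force: [0.1, -0.3, 2.3]
finger_gap: 0.0
grip_force: 1.4
```

```bash
python3 -m handwheel '[[0,0,0.0004,0,0,0,0],[0,0,0,0,0,0,0],[0,0,0,0,0,0,0]]'; python3 -m handwheel '[[0,0,-0.010,0,0,0,0],[0,0,-0.010,0,0,0,0],[0,0,-0.0095,0,0,0,0],[0,0,0,0,0,0,0],[-0.009,0,0,0,0,0,0],[-0.006,0,0,0,0,0,0],[-0.005,0,0,0,0,0,0],[-0.006,0,0.001,0,0,0,0]]';  python3 -m handwheel '[[-0.006,0,0.002,0,0,0,0],[-0.0045,0,0.003,0,0,0,0],[-0.004,0,0.004,0,0,0,0],[-0.0025,0,0.004,0,0,0,0],[-0.002,0,0.004,0,0,0,0],[0,0,0.004,0,0,0,0],[0,0,0.004,0,0,0,0],[0,0,0.0015,0,0,0,0]]'; python3 -m handwheel '[[0,0,0.001,0,0,0,0],[0,0,0,0,0,0,0],[0,0,0,0,0,0,0]]'; python3 -c "from h import *;st()"
```

```text
time: 7.83
tool_pos: [509.6, -78.9, 74.5]
tcp_rot: [-180.0, 0.0, -173.1]
ft_force: [-1.9, 1.0, 6.6]
finger_gap: -0.0
grip_force: 3.3
time: 8.5
tool_pos: [535.6, -75.6, 102.0]
tcp_rot: [180.0, -0.0, -173.1]
ft_force: [-0.8, -0.4, 0.4]
finger_gap: -0.2
grip_force: 0.2
time: 9.17
tool_pos: [554.4, -73.5, 75.8]
tcp_rot: [-180.0, 0.1, -173.1]
ft_force: [1.1, 0.4, 5.1]
finger_gap: 0.3
grip_force: 2.6
time: 9.42
tool_pos: [554.2, -73.5, 75.2]
tcp_rot: [-180.0, 0.0, -173.1]
ft_force: [1.9, 0.4, 2.9]
finger_gap: -0.0
grip_force: 1.2
t 9.42 x from pot1 85.3 y -0.1 tip z 56.2 rot [-1.7999e+02  4.0000e-02 -1.7311e+02] F [1.9 0.4 2.9]
```

```bash
python3 -m handwheel '[[0,0,0.0004,0,0,0,0],[0,0,0.0003,0,0,0,0],[0,0,0,0,0,0,0],[0,0,0,0,0,0,0]]'; python3 -m handwheel '[[0,0,0.0004,0,0,0,0],[0,0,0,0,0,0,0],[0,0,0,0,0,0,0]]'
```

```text
time: 9.75
tool_pos: [554.4, -73.5, 74.6]
tcp_rot: [-180.0, 0.0, -173.1]
ft_force: [2.6, 1.0, 3.8]
finger_gap: 0.4
grip_force: 2.2
time: 10.0
tool_pos: [554.4, -73.5, 74.5]
tcp_rot: [-180.0, 0.0, -173.1]
ft_force: [1.1, 1.0, 7.9]
finger_gap: 0.6
grip_force: 4.0
```

Lid 3 is seated. Now lid 4, the same way.

```bash
python3 -m handwheel '[[0,0,-0.010,0,0,0,0],[0,0,-0.010,0,0,0,0],[0,0,-0.0095,0,0,0,0],[0,0,0,0,0,0,0],[-0.009,0,0,0,0,0,0],[-0.006,0,0,0,0,0,0],[-0.005,0,0,0,0,0,0],[-0.006,0,0.001,0,0,0,0]]';  python3 -m handwheel '[[-0.006,0,0.002,0,0,0,0],[-0.0045,0,0.003,0,0,0,0],[-0.004,0,0.004,0,0,0,0],[-0.0035,0,0.004,0,0,0,0],[-0.002,0,0.004,0,0,0,0],[0,0,0.004,0,0,0,0],[0,0,0.004,0,0,0,0],[0,0,0.001,0,0,0,0]]'; python3 -m handwheel '[[0,0,0.0005,0,0,0,0],[0,0,0.0005,0,0,0,0],[0,0,0,0,0,0,0],[0,0,0,0,0,0,0]]'; python3 -c "from h import *;st()"
```

```text
time: 10.67
tool_pos: [580.2, -70.2, 101.8]
tcp_rot: [180.0, -0.0, -173.1]
ft_force: [-0.5, -0.6, -0.1]
finger_gap: 0.0
grip_force: 0.2
time: 11.33
tool_pos: [599.7, -67.9, 75.8]
tcp_rot: [180.0, 0.0, -173.1]
ft_force: [-0.6, 0.7, 3.7]
finger_gap: -0.1
grip_force: 2.0
time: 11.67
tool_pos: [599.7, -67.9, 75.6]
tcp_rot: [-180.0, 0.0, -173.1]
ft_force: [-0.9, 0.4, 2.8]
finger_gap: 0.2
grip_force: 1.9
t 11.67 x from pot1 131.1 y 0.1 tip z 56.6 rot [-1.8000e+02  1.0000e-02 -1.7311e+02] F [-0.9  0.4  2.8]
```

```bash
python3 -m handwheel '[[0,0,0.0005,0,0,0,0],[0,0,0.0004,0,0,0,0],[0,0,0,0,0,0,0],[0,0,0,0,0,0,0]]'; python3 -m handwheel '[[0,0,0.0004,0,0,0,0],[0,0,0,0,0,0,0],[0,0,0,0,0,0,0]]'
```

```text
time: 12.0
tool_pos: [599.8, -67.9, 74.6]
tcp_rot: [-180.0, 0.0, -173.1]
ft_force: [-0.8, 1.9, 4.7]
finger_gap: -0.1
grip_force: 2.2
time: 12.25
tool_pos: [599.9, -67.9, 74.5]
tcp_rot: [-180.0, 0.0, -173.1]
ft_force: [-1.6, 1.9, 7.5]
finger_gap: -0.5
grip_force: 3.7
```

```bash
python3 -m handwheel '[[0,0,-0.010,0,0,0,0],[0,0,-0.010,0,0,0,0],[0,0,-0.0095,0,0,0,0],[0,0,0,0,0,0,0],[-0.009,0,0,0,0,0,0],[-0.006,0,0,0,0,0,0],[-0.005,0,0,0,0,0,0],[-0.006,0,0.001,0,0,0,0]]';  python3 -m handwheel '[[-0.006,0,0.002,0,0,0,0],[-0.0045,0,0.003,0,0,0,0],[-0.004,0,0.004,0,0,0,0],[-0.0035,0,0.004,0,0,0,0],[-0.002,0,0.004,0,0,0,0],[0,0,0.004,0,0,0,0],[0,0,0.004,0,0,0,0],[0,0,0.001,0,0,0,0]]'; python3 -m handwheel '[[0,0,0.0007,0,0,0,0],[0,0,0.0007,0,0,0,0],[0,0,0,0,0,0,0],[0,0,0,0,0,0,0]]'; python3 -m handwheel '[[0,0,0.0005,0,0,0,0],[0,0,0,0,0,0,0],[0,0,0,0,0,0,0]]'
```

```text
time: 12.92
tool_pos: [625.9, -64.8, 102.5]
tcp_rot: [-180.0, -0.0, -173.1]
ft_force: [-0.9, -0.6, 0.9]
finger_gap: 0.0
grip_force: 0.2
time: 13.58
tool_pos: [644.6, -62.3, 75.3]
tcp_rot: [180.0, -0.1, -173.1]
ft_force: [0.6, 0.3, 1.0]
finger_gap: -0.2
grip_force: 0.1
time: 13.92
tool_pos: [645.4, -62.5, 75.4]
tcp_rot: [-180.0, 0.0, -173.1]
ft_force: [-0.5, 0.5, 0.2]
finger_gap: -0.1
grip_force: 0.0
time: 14.17
tool_pos: [645.5, -62.5, 74.8]
tcp_rot: [-180.0, 0.0, -173.1]
ft_force: [0.4, -0.3, -0.1]
finger_gap: -0.0
grip_force: 0.1
```

```bash
python3 -m handwheel '[[0,0,0.0005,0,0,0,0],[0,0,0,0,0,0,0],[0,0,0,0,0,0,0]]'; python3 -m handwheel '[[0,0,0.0003,0,0,0,0],[0,0,0,0,0,0,0],[0,0,0,0,0,0,0]]'
```

```text
time: 14.42
tool_pos: [645.5, -62.4, 74.6]
tcp_rot: [-180.0, 0.0, -173.1]
ft_force: [-2.1, 0.0, 4.4]
finger_gap: 0.1
grip_force: 2.2
time: 14.67
tool_pos: [645.5, -62.5, 74.5]
tcp_rot: [-180.0, 0.0, -173.1]
ft_force: [-3.2, 1.1, 6.8]
finger_gap: -0.1
grip_force: 3.4
```

All five are seated at the same height. I'll lift clear and check.

```bash
python3 -m handwheel '[[0,0,-0.005,0,0,0,0],[0,0,-0.025,0,0,0,0],[0,0,-0.03,0,0,0,0],[0,0,-0.03,0,0,0,0],[0,0,-0.03,0,0,0,0],[0,0,-0.03,0,0,0,0],[0,0,0,0,0,0,0],[0,0,0,0,0,0,0]]'
python3 - <<'E'
from h import *
for nme,(A,B,C,D) in {'side':(195,140,355,240),'scene':(130,180,310,330)}.items():
    im,d=r.snapshot(nme); cv2.imwrite(f'pics/end_{nme}.png',cv2.resize(im[B:D,A:C],None,fx=4,fy=4,interpolation=cv2.INTER_CUBIC))
    P=points(d,cam(nme)); q=P[B:D,A:C].reshape(-1,3)
    e=np.c_[(q[:,:2]-a)@u,(q[:,:2]-a)@n,q[:,2]]
    for i in range(5):
        k=e[(abs(e[:,0]-46*i)<14)&(abs(e[:,1])<12)&(e[:,2]>40)&(e[:,2]<100)]
        c=np.linalg.lstsq(np.c_[k[:,:2]-[46*i,0],np.ones(len(k))],k[:,2],rcond=None)[0]; print(nme,i+1,len(k),'z %.1f slope %.1f deg'%(c[2],np.degrees(c[0])))
E
```

```text
time: 15.33
tool_pos: [646.9, -62.7, 227.0]
tcp_rot: [-179.9, 0.3, -173.1]
ft_force: [0.5, 0.5, -0.2]
finger_gap: 0.2
grip_force: 0.0
side 1 114 z 55.4 slope 9.5 deg
side 2 104 z 55.8 slope 7.6 deg
side 3 109 z 55.3 slope 6.4 deg
side 4 100 z 55.9 slope 12.8 deg
side 5 87 z 54.5 slope 8.4 deg
scene 1 145 z 56.8 slope 0.8 deg
scene 2 163 z 56.4 slope -1.0 deg
scene 3 178 z 56.8 slope 0.7 deg
scene 4 206 z 56.9 slope 1.1 deg
scene 5 233 z 55.5 slope -0.7 deg
```

View pics/end_side.png

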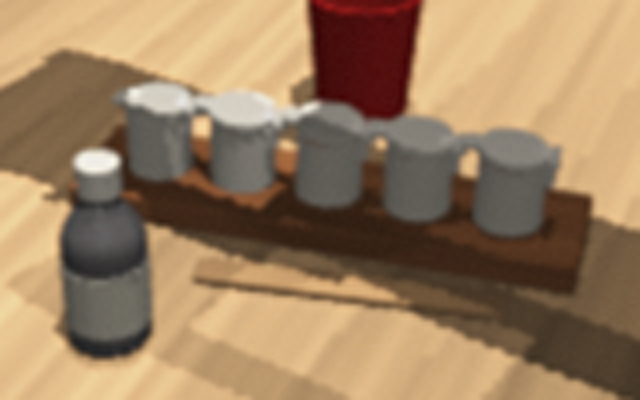

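View pics/end_scene.png

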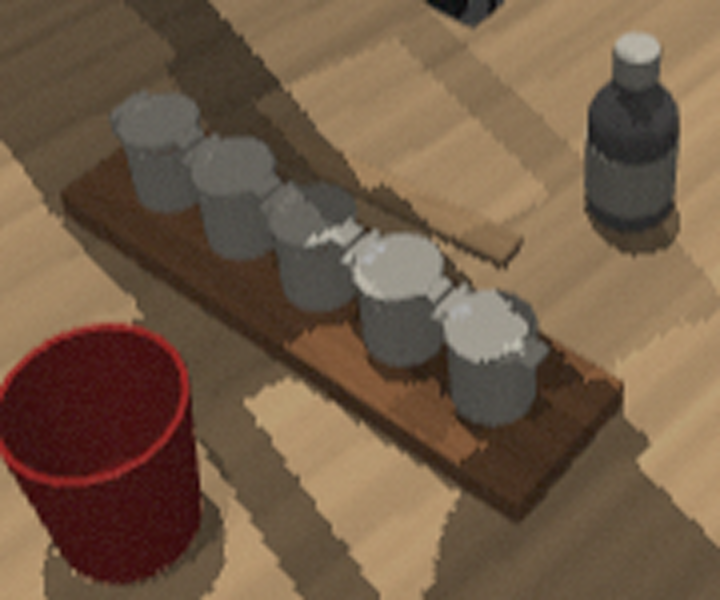

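In both crops all five lids lie flat, and the cup, bottle and stick are where they were. The fitted heights are noisy though, so I'll average frames, since lids 1–4 read slightly higher than lid 5.

Run:
```python
from h import *
for nme in('scene','wrist'):
    D=[]
    for _ in range(10):
        s=r.sense(); D.append(r.snapshot(nme)[1])
    P=points(np.median(D,0),cam(nme,s)).reshape(-1,3); e=np.c_[(P[:,:2]-a)@u,(P[:,:2]-a)@n,P[:,2]]
    for i in range(5):
        k=e[(np.hypot(e[:,0]-46*i,e[:,1])<13)&(e[:,2]>52)&(e[:,2]<64)]
        if len(k)<20: continue
        for _ in range(4):
            A=np.c_[k[:,0]-46*i,k[:,1],np.ones(len(k))]; c=np.linalg.lstsq(A,k[:,2],rcond=None)[0]; z=abs(A@c-k[:,2]); k=k[z<max(1,2*np.median(z))]
        print(nme,i+1,len(k),'z %.2f slope x %.2f y %.2f deg'%(c[2],*np.degrees(c[:2])))
```

```text
scene 1 113 z 57.10 slope x 4.88 y 0.09 deg
scene 2 125 z 56.83 slope x 4.28 y 0.30 deg
scene 3 138 z 57.10 slope x 5.22 y 0.18 deg
scene 4 159 z 57.10 slope x 5.06 y 0.38 deg
scene 5 186 z 55.47 slope x 0.03 y 0.08 deg
wrist 2 788 z 57.56 slope x 4.19 y -0.29 deg
wrist 3 881 z 57.81 slope x 5.06 y -0.15 deg
wrist 4 773 z 57.83 slope x 4.99 y -0.04 deg
wrist 5 657 z 56.01 slope x 0.01 y 0.02 deg
```

The averaging was worth doing: lids 1–4 have come back up by 4–5°. Each was probably nudged when the next lid's heel swung past its tab; lid 5 is flat. With all the neighbours down, I'll go over the row once more from first to last.

```bash
python3 -m handwheel '[[0.025,0,0.01,0,0,0,0],[0.025,0,0.015,0,0,0,0],[0.025,0,0.015,0,0,0,0],[0.025,0,0.015,0,0,0,0],[0.025,0,0.015,0,0,0,0],[0.025,0,0.015,0,0,0,0],[0.025,0,0.015,0,0,0,0],[0,0,0.015,0,0,0,0]]' >/dev/null;  python3 -m handwheel '[[0,0,0.015,0,0,0,0],[0,0,0,0,0,0,0],[0,0,0,0,0,0,0]]'; python3 -c "from h import *;st()"
```

```text
time: 17.35
tool_pos: [471.0, -83.3, 93.5]
tcp_rot: [180.0, -0.1, -173.1]
ft_force: [0.7, 0.3, 0.5]
finger_gap: 0.3
grip_force: 0.0
t 17.35 x from pot1 1.6 y 0.1 tip z 74.5 rot [ 1.7997e+02 -8.0000e-02 -1.7311e+02] F [0.7 0.3 0.5]
```

```bash
python3 -m handwheel '[[-0.003,0,0.005,0,0,0,0],[0,0,0.005,0,0,0,0],[0,0,0.003,0,0,0,0],[0,0,0.002,0,0,0,0],[0,0,0.002,0,0,0,0],[0,0,0.001,0,0,0,0],[0,0,0,0,0,0,0],[0,0,0,0,0,0,0]]';  python3 -m handwheel '[[0,0,0.0005,0,0,0,0],[0,0,0.0005,0,0,0,0],[0,0,0,0,0,0,0],[0,0,0,0,0,0,0]]'; python3 -c "from h import *;st()"
```

```text
time: 18.02
tool_pos: [474.6, -83.0, 75.8]
tcp_rot: [180.0, -0.0, -173.1]
ft_force: [0.0, 0.6, -0.3]
finger_gap: -0.2
grip_force: 0.0
time: 18.35
tool_pos: [474.6, -83.1, 74.8]
tcp_rot: [-180.0, 0.0, -173.1]
ft_force: [0.3, -0.4, 0.3]
finger_gap: -0.1
grip_force: 0.0
t 18.35 x from pot1 5.1 y -0.1 tip z 55.8 rot [-180.      0.   -173.11] F [ 0.3 -0.4  0.3]
```

```bash
python3 -m handwheel '[[0,0,0.0005,0,0,0,0],[0,0,0.0003,0,0,0,0],[0,0,0,0,0,0,0],[0,0,0,0,0,0,0]]'; python3 -m handwheel '[[0,0,-0.01,0,0,0,0],[0,0,-0.01,0,0,0,0],[0,0,0,0,0,0,0],[0,0,0,0,0,0,0]]'
cat > chk.py <<'E'
from h import *
D=[]
for _ in range(6): s=r.sense(); D.append(r.snapshot('scene')[1])
P=points(np.median(D,0),cam('scene')).reshape(-1,3); e=np.c_[(P[:,:2]-a)@u,(P[:,:2]-a)@n,P[:,2]]
for i in range(5):
    k=e[(np.hypot(e[:,0]-46*i,e[:,1])<13)&(e[:,2]>52)&(e[:,2]<64)]
    if len(k)<20: print(i+1,len(k)); continue
    for _ in range(4):
        A=np.c_[k[:,0]-46*i,k[:,1],np.ones(len(k))]; c=np.linalg.lstsq(A,k[:,2],rcond=None)[0]; z=abs(A@c-k[:,2]); k=k[z<max(1,2*np.median(z))]
    print(i+1,len(k),'z %.2f slope x %.2f y %.2f deg'%(c[2],*np.degrees(c[:2])))
st()
E
python3 chk.py
```

```text
time: 18.68
tool_pos: [474.7, -83.1, 74.5]
tcp_rot: [-180.0, 0.0, -173.1]
ft_force: [-2.2, 0.7, 4.5]
finger_gap: 0.2
grip_force: 2.5
time: 19.02
tool_pos: [475.6, -83.3, 95.4]
tcp_rot: [-179.9, 0.1, -173.1]
ft_force: [0.5, 1.1, -0.4]
finger_gap: -0.3
grip_force: 0.0
1 110 z 55.40 slope x 0.45 y -0.34 deg
2 124 z 56.82 slope x 4.49 y -0.04 deg
3 139 z 57.08 slope x 5.18 y -0.63 deg
4 155 z 57.09 slope x 4.80 y 0.15 deg
5 184 z 55.52 slope x -0.17 y 0.16 deg
t 19.32 x from pot1 4.8 y 0.1 tip z 74.6 rot [ 1.7998e+02 -4.0000e-02 -1.7311e+02] F [ 0.8 -0.6 -0.6]
```

Lid 1 is flat now. The same press follows on lids 2, 3 and 4.

```bash
python3 -m handwheel '[[-0.016,0,0,0,0,0,0],[-0.015,0,0,0,0,0,0],[-0.015,0,0.005,0,0,0,0],[0,0,0.006,0,0,0,0],[0,0,0.004,0,0,0,0],[0,0,0.003,0,0,0,0],[0,0,0.001,0,0,0,0],[0,0,0,0,0,0,0]]' >/dev/null;  python3 -m handwheel '[[0,0,0.0005,0,0,0,0],[0,0,0.0004,0,0,0,0],[0,0,0,0,0,0,0],[0,0,0,0,0,0,0]]'; python3 -m handwheel '[[0,0,0.0003,0,0,0,0],[0,0,0,0,0,0,0],[0,0,0,0,0,0,0]]'; python3 -c "from h import *;st()"
```

```text
time: 20.32
tool_pos: [519.4, -77.5, 74.4]
tcp_rot: [180.0, -0.1, -173.1]
ft_force: [-5.0, 0.6, 6.9]
finger_gap: -0.1
grip_force: 3.7
time: 20.57
tool_pos: [519.4, -77.5, 74.4]
tcp_rot: [180.0, -0.1, -173.1]
ft_force: [-6.3, 0.9, 10.3]
finger_gap: -0.1
grip_force: 4.9
t 20.57 x from pot1 50.3 y 0.1 tip z 55.4 rot [ 1.7998e+02 -7.0000e-02 -1.7312e+02] F [-6.3  0.9 10.3]
```

```bash
python3 -m handwheel '[[0,0,-0.01,0,0,0,0],[0,0,-0.0105,0,0,0,0],[-0.016,0,0,0,0,0,0],[-0.015,0,0,0,0,0,0],[-0.015,0,0,0,0,0,0],[0,0,0,0,0,0,0],[0,0,0.006,0,0,0,0],[0,0,0.006,0,0,0,0]]' >/dev/null;  python3 -m handwheel '[[0,0,0.004,0,0,0,0],[0,0,0.002,0,0,0,0],[0,0,0.001,0,0,0,0],[0,0,0.0005,0,0,0,0],[0,0,0,0,0,0,0],[0,0,0,0,0,0,0]]'; python3 -m handwheel '[[0,0,0.0004,0,0,0,0],[0,0,0,0,0,0,0],[0,0,0,0,0,0,0]]'; python3 -c "from h import *;st()"
```

```text
time: 21.73
tool_pos: [566.2, -72.1, 75.0]
tcp_rot: [-180.0, 0.0, -173.1]
ft_force: [-0.1, -0.6, 0.2]
finger_gap: 0.2
grip_force: 0.0
time: 21.98
tool_pos: [566.2, -72.1, 74.6]
tcp_rot: [-180.0, 0.0, -173.1]
ft_force: [1.1, -0.6, 0.5]
finger_gap: -0.0
grip_force: 0.3
t 21.98 x from pot1 97.4 y -0.1 tip z 55.6 rot [-1.7999e+02  3.0000e-02 -1.7311e+02] F [ 1.1 -0.6  0.5]
```

```bash
python3 -m handwheel '[[0,0,0.0004,0,0,0,0],[0,0,0,0,0,0,0],[0,0,0,0,0,0,0]]'; python3 -m handwheel '[[0,0,-0.01,0,0,0,0],[0,0,-0.01,0,0,0,0],[-0.015,0,0,0,0,0,0],[-0.015,0,0,0,0,0,0],[-0.014,0,0,0,0,0,0],[0,0,0,0,0,0,0],[0,0,0.006,0,0,0,0],[0,0,0.006,0,0,0,0]]' >/dev/null;  python3 -m handwheel '[[0,0,0.004,0,0,0,0],[0,0,0.002,0,0,0,0],[0,0,0.001,0,0,0,0],[0,0,0.0005,0,0,0,0],[0,0,0.0003,0,0,0,0],[0,0,0,0,0,0,0],[0,0,0,0,0,0,0]]'; python3 -c "from h import *;st()"
```

```text
time: 22.23
tool_pos: [566.2, -72.1, 74.5]
tcp_rot: [-180.0, 0.0, -173.1]
ft_force: [-1.0, 0.1, 4.8]
finger_gap: -0.1
grip_force: 2.5
time: 23.48
tool_pos: [608.8, -66.7, 74.5]
tcp_rot: [180.0, -0.1, -173.1]
ft_force: [-4.4, -0.1, 5.9]
finger_gap: -0.5
grip_force: 3.0
t 23.48 x from pot1 140.3 y 0.2 tip z 55.5 rot [ 1.7998e+02 -7.0000e-02 -1.7311e+02] F [-4.4 -0.1  5.9]
```

Finally a touch on lid 5 to end the run at the last pot, then lift clear and check.

```bash
python3 -m handwheel '[[0,0,-0.01,0,0,0,0],[0,0,-0.01,0,0,0,0],[-0.015,0,0,0,0,0,0],[-0.015,0,0,0,0,0,0],[-0.014,0,0,0,0,0,0],[0,0,0,0,0,0,0],[0,0,0.006,0,0,0,0],[0,0,0.006,0,0,0,0]]' >/dev/null;  python3 -m handwheel '[[0,0,0.004,0,0,0,0],[0,0,0.002,0,0,0,0],[0,0,0.001,0,0,0,0],[0,0,0.0005,0,0,0,0],[0,0,0.0003,0,0,0,0],[0,0,0,0,0,0,0],[0,0,0,0,0,0,0]]'; python3 -m handwheel '[[0,0,-0.005,0,0,0,0],[0,0,-0.025,0,0,0,0],[0,0,-0.03,0,0,0,0],[0,0,-0.03,0,0,0,0],[0,0,-0.03,0,0,0,0],[0,0,-0.03,0,0,0,0],[0,0,0,0,0,0,0],[0,0,0,0,0,0,0]]'>/dev/null; python3 chk.py
```

```text
time: 24.73
tool_pos: [653.4, -61.5, 74.6]
tcp_rot: [-180.0, 0.0, -173.1]
ft_force: [-2.1, -0.5, 2.0]
finger_gap: -0.2
grip_force: 1.2
1 120 z 55.44 slope x 0.21 y 0.32 deg
2 131 z 55.50 slope x 0.05 y -0.07 deg
3 147 z 55.46 slope x 0.30 y 0.52 deg
4 165 z 55.49 slope x 0.03 y -0.09 deg
5 185 z 55.48 slope x 0.39 y -0.12 deg
t 25.70 x from pot1 184.3 y 0.3 tip z 203.4 rot [ 1.7995e+02 -1.6000e-01 -1.7311e+02] F [-0.3 -0.7  0.9]
```

All five lids are flat at 55.5 mm and the hand is clear.

```bash
python3 -c "from bench import r;print(r.hand_in())"
```

```text
the job is handed in; nothing more can be done
None
```

All five lids measured flat, within about 0.4° at 55.5 mm, and the job is handed in with the hand clear; lids 1–4 had come back up 4–5° after the first pass, so I pressed the row once more from first to last, and I saw no shift of the rack, bottle, cup or stick when I last checked, before that second pass.

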